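# Roll a jar onto the line of the sealing jig and close the keeper

## Task

Get the jar that lies in the sealing jig ready for its cap seal. With a fingertip, gently roll it along the lane until it lies still, centred on the white line across the rubber mat, while the hinged keeper still stands open; then push the keeper over with a fingertip until it is fully down and its saddle straddles the jar. Nothing is gripped or lifted: the jar stays on the mat, and the things standing round the jig are left alone.

Things in the scene. Friction and masses are not known exactly. Their poses are not given: they have to be found in the camera images.
- jig: Aluminium holding jig fixed to the table: plate 150 mm (its x) by 270 mm (y -140 to +130 mm), origin on the table. Its y points roughly to the robot's right. A lane for a round jar runs along its y from -129 mm (loading end, closed by a sill 7 mm above the mat) to +60 mm, faced with a black rubber mat 19 mm above the table. At the +y end a dark bracket carries the keeper's hinge.
- line_mid (a point): Middle of the white line, 2 mm wide, that runs along the jig's x right across the mat, at jig x = 0, y = +20 mm, on the mat, 19 mm above the table; axes as the jig's. Dark marks on the tops of the two guide rails continue it. The rails run along the lane, inner faces 113 mm apart, tops 11 mm above the mat.
- jar_mid (a point): Point on the lying jar's axis half-way along it: 20 mm above the mat; the top of the jar there is 40 mm above the mat. The jar starts 60 to 125 mm from the line on its -y side, about square to the lane.
- jar: Glass jar with black cap lying in the lane: 40 mm diameter, 105 mm long, about 0.11 kg. Origin at the centre of its bottom face, z along its axis to the cap (jig's +x). 4 mm play at each end. Let go while rolling slowly, it stops within some mm. Push at mid-length; drag it by its very top (it rolls half as far as the finger) or push no higher than its axis: a tip pressing on its upper flank wedges it.
- hinge_mid (a point): Middle of the keeper's hinge pin, at jig x = 0, y = +98 mm, 69 mm above the table. The pin runs along the jig's x between two ears of the bracket, which reach 26 mm either side of its middle (pin ends 30 mm) and 12 mm above the pin.
- keeper (a joint): Keeper angle, rad: 0 = fully down, arm level from the hinge towards the jig's -y; 1.57 = upright; starts at 1.75 to 2.05, leaning back from the lane (stop 2.1). Arm 34 mm wide, 6 mm thick, its end 131 mm from the pin. A white vee saddle under it, 78 mm from the pin, when down straddles a jar on the line with 1 mm to spare. Stiff hinge: it stays at any angle; 2 to 4 N at the tab move it slowly.
- keeper_tab (a point): Middle of the ribbed outer face (uppermost when down) of the finger tab at the end of the keeper's arm: 118 mm from the pin along the arm and 4 mm off the line through the pin; 73 mm above the table when the keeper is fully down. The tab is 46 mm wide (along the jig's x) and 26 mm long. Moves with the keeper.
- jar_next: A second jar of the same kind (40 mm diameter, 105 mm tall) standing upright on the table, on the robot's side of the jig's loading end; origin at the centre of its foot. To be left alone.
- label_roll: White roll of labels lying flat, 70 mm diameter, 40 mm tall, on the robot's side of the jig; origin at the centre of its underside. To be left alone.
- ink: Small brown dropper bottle standing upright, 33 mm diameter, 102 mm tall, on the robot's side of the jig; origin at the centre of its foot. To be left alone.
Things that resemble listed ones, but are neither listed nor needed, are in the scene too. What is shaped like the jar but purple or yellow is not meant.

How it is judged:
By the outcome, as a careful person would: the job done as asked, in the order asked, and still so for the second after the job is handed in, with the robot touching nothing.
It also fails if it takes over 69 s, if anything falls off the work surface, if the arm or the gripper's body presses on something with over 40 N, if the wrist force passes 120 N, or if a joint passes its speed limit or range.

## Robot

A 6-joint arm with a two-finger parallel gripper is mounted at the origin on the work surface; the furniture and walls round the work are solid. World frame = base frame: x ahead of the robot, y to its left, z up, the work surface at z = 0. Lengths are in m, angles in rad, forces in N, time in s.
With the tool pointing down it reaches from about 0.375 to 0.975 m from the base axis. Payload 3.8 kg.
Tool frame: the origin (TCP) lies midway between the tips of the shut fingers; the grasp point (between the pads) lies 19 mm behind it (env.tcp_to_grasp is the distance from the TCP to the grasp point, in m); z points along the fingers, y is the line along which they close (so a half turn about z gives the same grasp; the last joint's range is limited). The gripper opens to 85 mm and grips with 20 to 120 N. Pads are 22 mm wide; open, the fingers measure 114 mm over their backs; the gripper's body (76 mm by 85 mm) begins 54 mm behind the grasp point. The pads swing forward as they close: fully open they stand 13 mm farther back than shut.
Start: joints at [-1.243, 0.264, 1.604, -0, 1.274, -0.037], TCP at [0.241, -0.631, 0.231] pointing down, gripper open.
Joint ranges: [-2.63, 2.63], [-0.94, 2.18], [0.31, 2.57], [-1.31, 4.45], [0, 2.66], [-2.55, 2.55]. Speed limits (rad/s): [2.57, 2.57, 3.14, 3.14, 3.14, 3.14].

## Interface

Orientations are given as a 3x3 rotation matrix whose columns are the frame's x, y, z axes.
In Python, from station import env gives the robot as it stands.
- The arm moves only by the tool send_rows, never from a script. Its argument "motion" is one flat list of numbers, 6 for each row, row after row: the shift along the tool's x, y, z in mm, then the turn, a rotation vector about the tool's x, y, z in rad. A call has 1 to 12 rows; each row is the pose to reach, as a shift and turn from the pose commanded when the call began, along the tool's axes at that moment; what a row does not reach only later rows make up. A row lasts 1/12 s, in which the tool goes at most 41.7 mm and 7.16 degrees, less where a joint would pass 70% of its speed; a pose out of reach is approached as far as the arm can. A call with a gripper value outside its range is refused whole. "hand" is the closure, from 0 (fully open) to 1 (shut), set as the call begins (left out, the last holds). The fingers move at their own pace and stop on an object; "grip_force" is the grip in N (left out, the last holds). Time passes only in rows, so rows that repeat a pose let the fingers close. It gives the time, the measured TCP pose, the force, the opening and the grip force at its end, in the units of the state.
- env.state(): the state, without advancing time (a new reading comes with each control period).
- env.get_image(name): name is "scene" or "top" or "wrist"; returns the picture (480x640x3 uint8, red, green, blue); there is no depth.
- env.camera_params(name): a dict with "camera_matrix" (3x3 intrinsics, pixels), "rvec" (rotation vector, rad) and "tvec" (3), from world to camera coordinates, as OpenCV has them. Camera axes: x right, y down, z forward; pixel columns grow to the right and rows downward; lengths in m; the calibration is good to about 2 mm. A picture is of the moment at which its call begins: read the wrist's pose just before it. camera_params takes no time and is no camera call; for the wrist camera it gives the pose at the moment of the call.
- env.job_done(): hands the job in; it is judged then, once.
The state is a dict: "time_s": time; "joint_pos": joint angles; "qd": joint speeds; "effort": joint torques, N m; "position": TCP position; "orientation": TCP orientation; "contact_force": force on the tool from outside, world axes, zero at the start; "wrist_torque": the same for the moment, N m; "gripper_width": finger opening in m; "grasp_force": force on a finger pad.
Only numpy, scipy, OpenCV 4.12 (cv2) and the standard library are available. Lean on these libraries where they do the work, as an engineer would, in place of code of your own. Each camera call takes 0.05 s, during which the arm holds its last target. There are 200 camera calls.

## Working session

There is one attempt and no reset: what is moved stays moved. The work goes in short steps, Python scripts to look and compute and a tool call to move; the robot and the scene stay as the last step left them, time stands still between calls to the robot, and variables do not carry over. Pictures are saved under pics/ and viewed, at most 11 in all, crops included, and the job is handed in when it is done.

Besides the shell and the picture viewer there is one more tool, called as name(argument=value, ...), one argument or row to a line, values as JSON. send_rows: Moves the arm, as the interface text tells. Its arguments: {"type":"object","properties":{"motion":{"type":"array","items":{"type":"number"}},"hand":{"type":"number"},"grip_force":{"type":"number"}},"required":["motion"]}

```bash
mkdir -p pics; ls
python3 - <<'E'
from station import env
import cv2,numpy as np
s=env.state();print(s['time_s'],s['position'],np.round(s['orientation'],3),s['contact_force'])
for n in("scene","top"):
    im=env.get_image(n);cv2.imwrite(f"pics/{n}0.png",im[:,:,::-1])
    p=env.camera_params(n);R=cv2.Rodrigues(np.array(p['rvec']))[0];print(n,p['camera_matrix'],-R.T@np.array(p['tvec']).ravel(),R[2])
E
```

```text
pics
0.0 [ 0.24057346 -0.62989638  0.2299648 ] [[ 0.934  0.357 -0.001]
 [ 0.357 -0.934  0.002]
 [ 0.    -0.002 -1.   ]] [-1.27108896 -0.18469405 -0.52154188]
scene [[510.44859321   0.         313.27150224]
 [  0.         510.44859321 242.49750639]
 [  0.           0.           1.        ]] [-0.129306    0.61336129  0.61038935] [ 0.62299782 -0.54246579 -0.56356417]
top [[445.32566374   0.         322.70955714]
 [  0.         445.32566374 238.66758459]
 [  0.           0.           1.        ]] [0.43538791 0.05981512 0.90686035] [ 0.06819381  0.01710102 -0.99752552]
```

View pics/scene0.png

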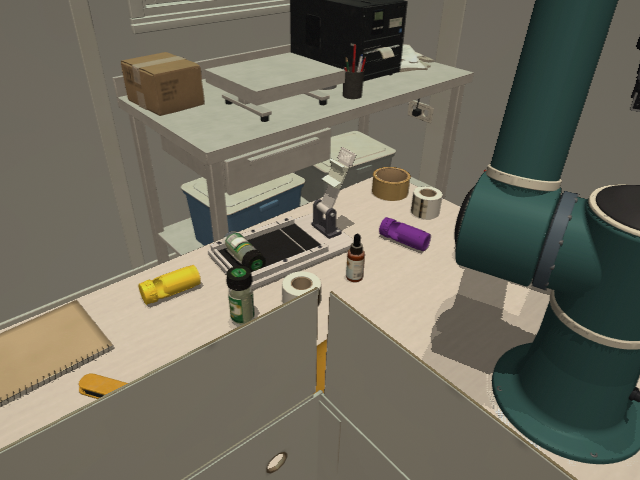

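View pics/top0.png

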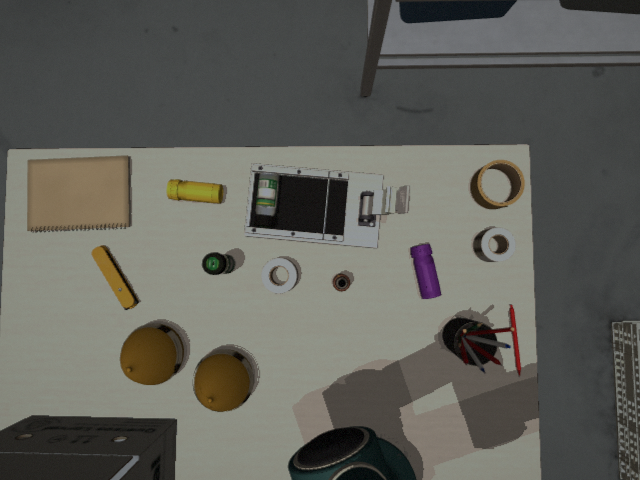

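The scene shows the jar in the jig's lane with its cap towards the robot, and the keeper leaning back at the right. In the top view:
- the jar is at (267,193)
- the line is at column ~327
- the hinge is at ~(367,207) and the keeper tab at ~(402,198)

Possible lookalikes for the jar:
- yellow (195,191): wrong colour
- purple (426,270): wrong colour
- upright jar_next (214,263): standing, to be left alone

I choose the one lying in the lane, (267,193), and check it in a close crop.

```bash
cat > h.py <<'E'
from station import env
import cv2,numpy as np
def cam(n):
    p=env.camera_params(n);R=cv2.Rodrigues(np.array(p['rvec'],float))[0];return np.array(p['camera_matrix']),R,np.array(p['tvec'],float).ravel()
def ray(c,uv):
    K,R,t=c;d=R.T@np.linalg.solve(K,[uv[0],uv[1],1.]);return -R.T@t,d
def onz(c,uv,z):
    o,d=ray(c,uv);return o+d*(z-o[2])/d[2]
def proj(c,P):
    K,R,t=c;q=K@(R@np.asarray(P,float)+t);return q[:2]/q[2]
def snap(n,f):
    im=env.get_image(n)[:,:,::-1].copy();cv2.imwrite('pics/'+f,im);return im
E
python3 - <<'E'
import cv2
im=cv2.imread('pics/top0.png')[150:260,235:420]
cv2.imwrite('pics/crop1.png',cv2.resize(im,None,fx=4.3,fy=4.3,interpolation=cv2.INTER_CUBIC))
E
```

```text
(no output)
```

View pics/crop1.png

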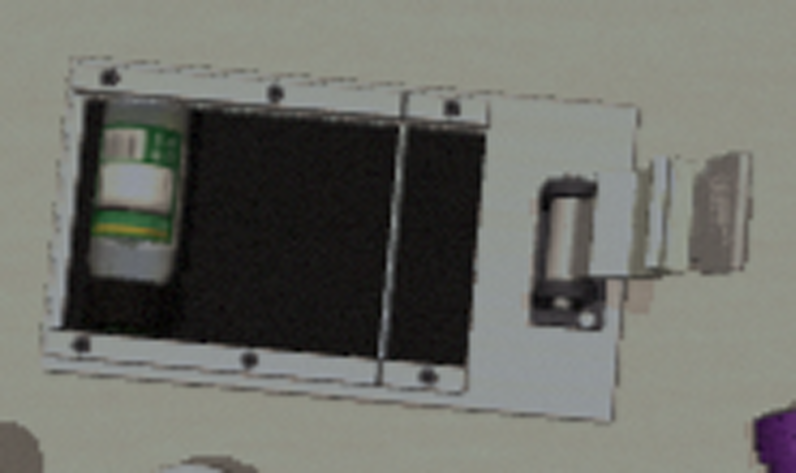

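The crop confirms a clear jar with a green label and black cap, lying square in the lane. The white line runs from crop (404,122) to (381,362), and the hinge pin is at about (570,240).

```bash
python3 - <<'E'
from h import *
c=cam('top')
f=lambda u,v:((u+.5)/4.3-.5+235,(v+.5)/4.3-.5+150)
a=onz(c,f(403.5,122),.019);b=onz(c,f(381,362),.019)
print('line',a,b,np.linalg.norm(a-b),(a+b)/2)
a2=onz(c,f(405.5,93),.03);b2=onz(c,f(380,386),.03);print('marks',a2,b2,np.linalg.norm(a2-b2),(a2+b2)/2)
x=(b2-a2);x[2]=0;x/=np.linalg.norm(x);y=np.array([-x[1],x[0],0])
L=((a+b)/2+(a2+b2)/2)/2;L[2]=.019
O=L-.02*y;O[2]=0
J=lambda P:((P-O)@x*1e3,(P-O)@y*1e3,P[2]*1e3)
print('x',x,'y',y,'O',O,'ang',np.arctan2(y[1],y[0]))
print('mat end',J(onz(c,f(485,130),.019)),J(onz(c,f(467,363),.019)))
print('plate',[np.round(J(onz(c,f(*q),.012)),1) for q in((637,105),(611,420),(70,60),(42,370))])
print('jar edges',[np.round(J(onz(c,f(*q),.039)),1) for q in((103,180),(186,180),(97,230),(178,230),(140,100),(130,285))])
print('pin',J(onz(c,f(570,240),.069)),'ears z81',[J(onz(c,f(*q),.081)) for q in((567,185),(567,310))])
sc=cam('scene')
print('scene proj jar', [proj(sc,O+x*a+y*b+np.array([0,0,z])) for a,b,z in((0,20,19),)] if 0 else proj(sc,L),proj(sc,O+.098*y+[0,0,.069]))
for th in(1.75,1.9,2.05):
  P=O+.098*y+[0,0,.069]
  u=-np.cos(th)*y+np.array([0,0,np.sin(th)]);n=np.sin(th)*y+np.array([0,0,np.cos(th)]) # outer normal
  T=P+.118*u+.004*n
  e=P+.131*u
  print(th,'tab',T,'top px',[ (np.array(proj(c,T+s*x))-[235,150])*4.3 for s in(-.023,.023)],'end',(np.array(proj(c,e))-[235,150])*4.3,'scene',proj(sc,T))
E
python3 - <<'E'
import cv2
im=cv2.imread('pics/scene0.png')[140:300,200:400]
cv2.imwrite('pics/crop2.png',cv2.resize(im,None,fx=3.75,fy=3.75,interpolation=cv2.INTER_CUBIC))
E
```

```text
line [0.61869835 0.06296196 0.019     ] [0.50583314 0.07397443 0.019     ] 0.113401191170115 [0.56226574 0.06846819 0.019     ]
marks [0.63002617 0.06192962 0.03      ] [0.49391314 0.07430279 0.03      ] 0.13667424905452394 [0.56196966 0.0681162  0.03      ]
x [-0.9958937   0.09053037  0.        ] y [-0.09053037 -0.9958937   0.        ] O [0.56392831 0.08821007 0.        ] ang -1.6614508150279579
mat end (np.float64(-56.22140336436962), np.float64(58.566123289864606), np.float64(19.000000000000018)) (np.float64(53.626410747701804), np.float64(59.30665857830105), np.float64(19.000000000000018))
plate [array([-75.5, 129.2,  12. ]), array([ 73.9, 128.6,  12. ]), array([ -74.8, -140.5,   12. ]), array([  73.4, -139.2,   12. ])]
jar edges [array([ -14.5, -114.5,   39. ]), array([-17.6, -76.4,  39. ]), array([   8.8, -115. ,   39. ]), array([  5.7, -77.9,  39. ]), array([ -52.9, -101. ,   39. ]), array([ 32.7, -97.5,  39. ])]
pin (np.float64(-0.29809603148895125), np.float64(98.82033843954584), np.float64(69.00000000000006)) ears z81 [(np.float64(-22.39651010735344), np.float64(94.75714344123146), np.float64(80.99999999999996)), (np.float64(32.03203947889429), np.float64(99.12068442135707), np.float64(80.99999999999996))]
scene proj jar [292.62230408 238.81107922] [323.42611437 207.25592548]
1.75 tab [ 0.55279588 -0.03425396  0.18439736] top px [array([661.41258136, 141.39507778]), array([652.09949863, 261.06698799])] end [657.07182831 194.87557128] scene [334.83714481 153.5482556 ]
1.9 tab [ 0.55126009 -0.05114869  0.17937025] top px [array([703.9813285 , 147.57556667]), array([694.90516474, 266.51594897])] end [706.0214602  201.25241563] scene [341.44633046 153.87971722]
2.05 tab [ 0.54980955 -0.06710555  0.17186447] top px [array([742.45938404, 154.67464421]), array([733.63013655, 272.49654454])] end [750.53511815 208.50716135] scene [347.49276248 155.43706931]
```

View pics/crop2.png

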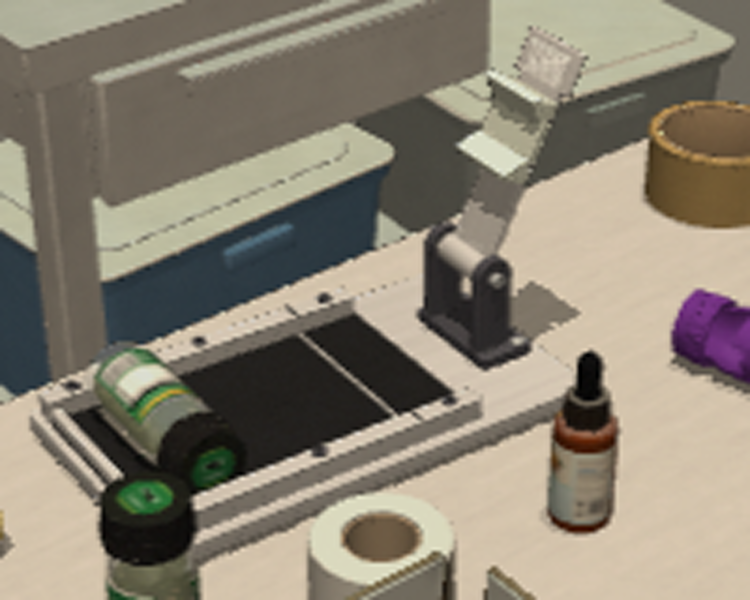

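The jig fit agrees with every size given: line 113.4 mm, plate 150×270, pin at y≈98.8. The jar centre is at y≈-96 and the keeper at ~2.03 rad. The plan is to push the jar with shut fingers, tool vertical, its y along the jig's x, coming down behind the jar over the sill.

```bash
cat >> h.py <<'E'
x=np.array([-0.9959,0.0905,0]);y=np.array([-0.0905,-0.9959,0]);O=np.array([0.56393,0.08821,0])
def W(a,b,c): return O+(a*x+b*y+np.array([0,0,c]))/1e3     # jig mm -> world
def J(P): d=np.array(P)-O; return np.round([d@x*1e3,d@y*1e3,P[2]*1e3],1)
Rt=np.column_stack([-y,-x,[0,0,-1.]])   # tool: y along -jig x, z down
def rel(P,Rg=Rt):
    s=env.state();R=np.array(s['orientation']);p=np.array(s['position'])
    print('t',round(s['time_s'],2),'jig',J(p),'F',np.round(s['contact_force'],1))
    print('shift',np.round(R.T@(np.array(P)-p)*1e3,1),'rot',np.round(cv2.Rodrigues(R.T@Rg)[0].ravel(),3))
E
python3 - <<'E'
from h import *
c=cam('top')
print(np.linalg.det(Rt))
for n,uv,z in(('next',(213,263),.105),('roll',(280,275),.04),('ink',(342,282),.102)): print(n,J(onz(c,uv,z)))
rel([.50,-.30,.30]);rel(W(0,-134,150))
E
```

```text
1.00000706
next [ 132.9 -172.4  105. ]
roll [145.4 -56.9  40. ]
ink [146.8  62.5 102. ]
t 0.1 jig [257.  744.5 230.1] F [ 0.5 -0.1 -0. ]
shift [ 360.  -215.8  -69.5] rot [-2.000e-03 -1.000e-03 -1.115e+00]
t 0.1 jig [257.  744.5 230.1] F [ 0.5 -0.1 -0. ]
shift [ 617.2 -675.7   81.5] rot [-2.000e-03 -1.000e-03 -1.115e+00]
```

send_rows(
  hand=1,
  motion=[10,-6,-20,0,0,-0.03,35,-21,-45,0,0,-0.1,65,-40,-65,0,0,-0.2,100,-60,-70,0,0,-0.3,135,-81,-70,0,0,-0.4,170,-102,-70,0,0,-0.5,205,-123,-70,0,0,-0.6,240,-144,-70,0,0,-0.7,275,-165,-70,0,0,-0.8,310,-186,-70,0,0,-0.9,340,-204,-70,0,0,-1.0,360,-216,-70,0,0,-1.11],
)

```text
time_s: 1.1
position: [0.5015, -0.2972, 0.3008]
orientation: [[0.089, 0.996, -0.0], [0.996, -0.089, 0.001], [0.001, -0.0, -1.0]]
contact_force: [-0.3, -0.6, -0.1]
gripper_width: 0.0
grasp_force: 0.0
```

```bash
python3 -c "
from h import *
rel(W(0,-134,110))"
```

```text
t 1.1 jig [ 27.3 389.5 300.8] F [-0.3 -0.6 -0.1]
shift [523.1  28.3 191.5] rot [-0.    -0.001  0.002]
```

send_rows(
  motion=[20,2,0,0,0,0.002,58,4,0,0,0,0.002,98,6,0,0,0,0.002,138,8,0,0,0,0.002,178,10,0,0,0,0.002,218,12,0,0,0,0.002,258,14,0,0,0,0.002,298,16,0,0,0,0.002,338,18,0,0,0,0.002,378,20,0,0,0,0.002,415,22,0,0,0,0.002,450,25,20,0,0,0.002],
)

```text
time_s: 2.1
position: [0.5701, 0.148, 0.2854]
orientation: [[0.097, 0.995, 0.007], [0.995, -0.097, 0.002], [0.003, 0.007, -1.0]]
contact_force: [2.0, -0.4, 0.9]
gripper_width: 0.0005
grasp_force: 0.0
```

```bash
python3 -c "
from h import *
rel(W(0,-134,100))"
```

```text
t 2.1 jig [ -0.7 -60.1 285.4] F [ 2.  -0.4  0.9]
shift [ 73.4  -2.6 185.5] rot [ 0.007 -0.002 -0.007]
```

send_rows(
  motion=[25,0,20,0,0,0,50,0,45,0,0,0,70,0,70,0,0,0,70,0,100,0,0,0,70,0,130,0,0,0,70,0,155,0,0,0,70,0,170,0,0,0,70,0,180,0,0,0,70,0,180,0,0,0,70,0,180,0,0,0],
)

```text
time_s: 2.93
position: [0.5747, 0.2147, 0.101]
orientation: [[0.098, 0.995, -0.001], [0.995, -0.098, -0.0], [-0.0, -0.001, -1.0]]
contact_force: [0.4, 0.0, -0.1]
gripper_width: -0.0001
grasp_force: 0.0
```

```bash
python3 -c "
from h import *
rel(W(0,-134,30));im=snap('wrist','w1.png');t=snap('top','t1.png')[150:260,235:420];cv2.imwrite('pics/t1.png',t)
c=cam('wrist')
for b in(-76,-96,-116):print(b,proj(c,W(0,b,39)))"
```

```text
t 2.93 jig [   0.7 -127.   101. ] F [ 0.4  0.  -0.1]
shift [ 7.   0.7 71. ] rot [-0.001  0.    -0.007]
-76 [316.84742145 345.42650087]
-96 [316.59031238 313.21367166]
-116 [316.32013323 279.36331002]
```

View pics/w1.png

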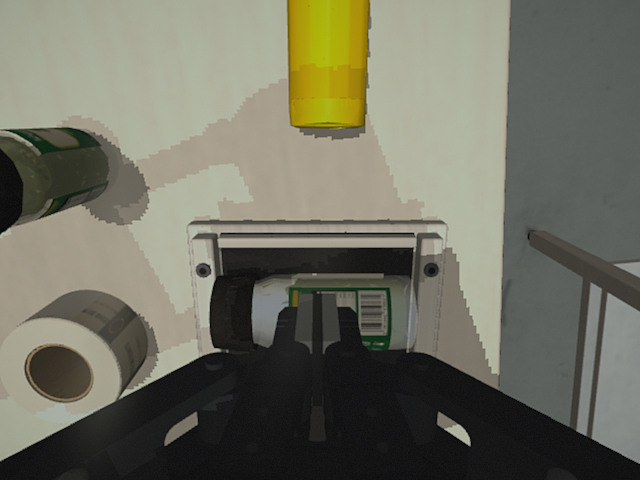

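The wrist view shows the jar's loading-side edge at row ~277, as predicted for y≈-117. Between the jar and the sill (row ~240) there is clear mat to come down into.

send_rows(
  motion=[4,0.5,0,0,0,-0.004,8,0.7,5,0,0,-0.007,8,0.7,18,0,0,-0.007,8,0.7,32,0,0,-0.007,8,0.7,46,0,0,-0.007,8,0.7,57,0,0,-0.007,8,0.7,65,0,0,-0.007,8,0.7,69,0,0,-0.007,8,0.7,70,0,0,-0.007,8,0.7,70,0,0,-0.007],
)

```text
time_s: 3.87
position: [0.5763, 0.2226, 0.0308]
orientation: [[0.091, 0.996, -0.001], [0.996, -0.091, -0.0], [-0.0, -0.001, -1.0]]
contact_force: [0.8, 0.2, 0.3]
gripper_width: 0.0003
grasp_force: 0.0
```

send_rows(
  motion=[-1,0,0,0,0,0,-3,0,0,0,0,0,-5,0,0,0,0,0,-7,0,0,0,0,0,-9,0,0,0,0,0,-11,0,0,0,0,0,-13,0,0,0,0,0,-15,0,0,0,0,0,-17,0,0,0,0,0,-19,0,0,0,0,0,-20,0,0,0,0,0,-20.5,0,0,0,0,0],
)

```text
time_s: 4.87
position: [0.5745, 0.2021, 0.0312]
orientation: [[0.091, 0.996, -0.0], [0.996, -0.091, -0.0], [-0.0, -0.0, -1.0]]
contact_force: [-0.2, 0.3, -0.3]
gripper_width: -0.0001
grasp_force: 0.0
```

```bash
python3 -c "
from h import *
rel(W(0,-40,30));im=snap('top','t2.png');w=snap('wrist','w2.png')
c=np.hstack([cv2.resize(im[150:260,235:420],(555,330)),cv2.resize(w[180:400,160:480],(240,165*2))[:,:240]]);cv2.imwrite('pics/c2.png',c)"
```

```text
t 4.87 jig [  -0.2 -114.3   31.2] F [-0.2  0.3 -0.3]
shift [-74.3  -0.2   1.2] rot [-0.     0.    -0.001]
```

View pics/c2.png

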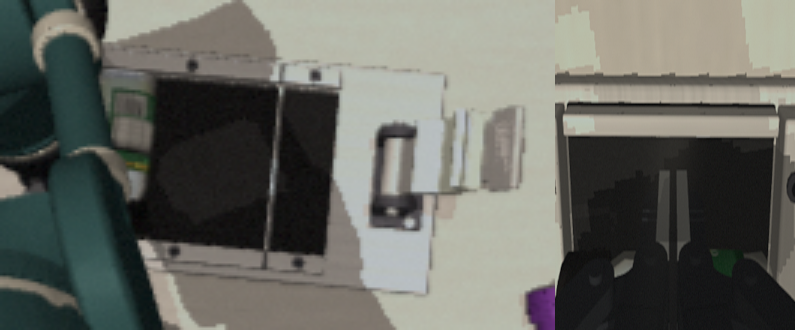

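The jar is rolling square ahead of the fingers, its front edge at crop (157,130). I continue.

send_rows(
  motion=[-1,0,0,0,0,0,-3,0,0,0,0,0,-6,0,0,0,0,0,-9,0,0,0,0,0,-12,0,0,0,0,0,-15,0,0,0,0,0,-18,0,0,0,0,0,-21,0,0,0,0,0,-24,0,0,0,0,0,-27,0,0,0,0,0,-30,0,0,0,0,0,-33,0,0,0,0,0],
)

```text
time_s: 5.97
position: [0.5715, 0.1692, 0.0313]
orientation: [[0.091, 0.996, -0.0], [0.996, -0.091, 0.0], [0.0, -0.0, -1.0]]
contact_force: [-0.6, 0.7, 0.2]
gripper_width: 0.0001
grasp_force: 0.1
```

send_rows(
  motion=[-3,0,0,0,0,0,-5,0,0,0,0,0,-7,0,0,0,0,0,-9,0,0,0,0,0,-11,0,0,0,0,0,-12.5,0,0,0,0,0,-14,0,0,0,0,0,-15,0,0,0,0,0,-16,0,0,0,0,0,-17,0,0,0,0,0,-17.5,0,0,0,0,0,-18,0,0,0,0,0],
)

```text
time_s: 6.97
position: [0.5699, 0.1515, 0.0313]
orientation: [[0.091, 0.996, -0.0], [0.996, -0.091, 0.0], [0.0, -0.0, -1.0]]
contact_force: [-0.3, 0.1, -0.1]
gripper_width: 0.0002
grasp_force: 0.1
```

```bash
cat >> h.py <<'E'
def edges(im,c,xs=(-40,-30,-20,-10,0,10),z=39):   # jar's front edge (+y), at height z, per jig x
    g=cv2.cvtColor(im,cv2.COLOR_BGR2GRAY).astype(np.float32)
    for a in xs:
        b=np.arange(-110,60,.5);p=np.array([proj(c,W(a,q,z)) for q in b],np.float32)
        v=cv2.remap(g,p[None,:,0],p[None,:,1],cv2.INTER_LINEAR)[0]
        d=np.convolve(v,np.r_[np.ones(6),-np.ones(6)]/6,'same')
        i=[k for k in range(8,len(d)-8) if abs(d[k])>25 and abs(d[k])==abs(d[k-6:k+7]).max()]
        print(a,[(float(b[k]),int(d[k])) for k in i])
E
python3 -c "
from h import *
rel(W(0,-11,30));c=cam('top')
for f in('top0.png','t2.png'):
  print(f);edges(cv2.imread('pics/'+f),c,(-30,-15))
print('now');edges(snap('top','t3.png'),c)"
```

```text
t 6.97 jig [ -0.2 -63.6  31.3] F [-0.3  0.1 -0.1]
shift [-52.6  -0.2   1.3] rot [-0. -0. -0.]
top0.png
-30 [(-96.5, -50), (-76.5, -34), (18.5, 76), (22.5, -67)]
-15 [(-82.5, -41), (-77.0, -30), (18.0, 56), (22.0, -46)]
t2.png
-30 [(-94.0, 44), (-66.0, -28), (18.5, 64), (22.5, -56)]
-15 [(-88.0, 43), (-61.0, -53), (18.0, 49), (22.0, -42)]
now
-40 [(18.5, 38), (23.0, -33)]
-30 [(18.5, 65), (22.5, -55)]
-20 [(18.5, 40), (23.0, -39)]
-10 [(-49.0, -31), (18.5, 79), (22.5, -69)]
0 [(-58.0, -28), (-43.0, 33), (19.0, 63), (23.0, -65)]
10 [(-18.5, 38), (-2.5, -25), (2.0, -27), (18.0, 72)]
```

```bash
python3 -c "
from h import *
t=cv2.imread('pics/t3.png');s=snap('scene','s3.png')
cv2.imwrite('pics/c3.png',np.hstack([cv2.resize(t[150:260,235:395],(480,330)),cv2.resize(s[190:300,205:345],(320,251))[:330] if 0 else cv2.resize(s[180:300,205:321],(319,330))]))
c=cam('scene');print([(np.round((proj(c,W(a,b,19))-[205,180])*2.75)) for a,b in((-56,20),(56,20))])"
```

```text
[array([201., 129.]), array([283., 197.])]
```

View pics/c3.png

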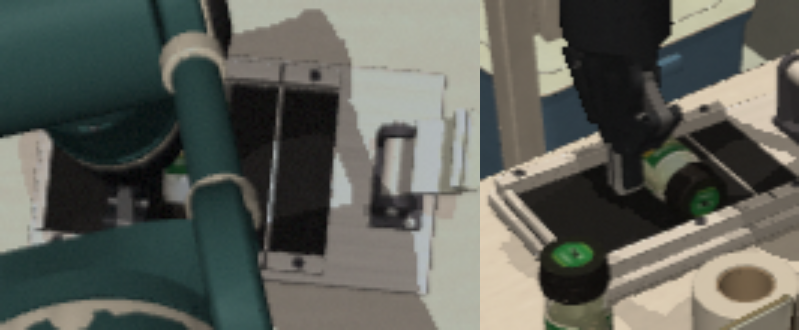

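The jar is touching ahead of the fingers, and the scene camera sees its green cap face clearly (collage (708,203)). I'll track that by colour.

```bash
cat >> h.py <<'E'
def capy(im,x=None,xf=52.):
    c=cam('scene');h=cv2.cvtColor(im,cv2.COLOR_BGR2HSV)
    m=cv2.inRange(h,(40,90,40),(85,255,255));n,l,s,ce=cv2.connectedComponentsWithStats(m)
    o,d=ray(c,(0,0))
    for k in range(1,n):
        if s[k,4]>15:
            P=onz(c,ce[k],.039);print('green',np.round(ce[k],1),s[k],'z39:',J(P))
E
python3 -c "
from h import *
capy(cv2.imread('pics/scene0.png'));print();capy(cv2.imread('pics/s3.png'))"
```

```text
green [552.5  86.4] [  493     0   125   181 11965] z39: [-272.2 1340.8   39. ]
green [504.6 229.6] [ 457  172  104  106 4666] z39: [245.3 386.2  39. ]
green [604.  278.8] [ 553  197   87  144 6750] z39: [453.5 398.4  39. ]
green [239.4 246.5] [234 243  16  10  38] z39: [-11.4 -97.1  39. ]
green [256.4 264.1] [251 259  12  11  78] z39: [ 57.3 -98.7  39. ]
green [238.2 272.1] [230 268  17  10 112] z39: [  59.6 -138.3   39. ]
green [236.  301.2] [229 297  13  10  46] z39: [ 129.  -180.1   39. ]
green [238.3 318.3] [231 313  12  10  67] z39: [ 168.4 -197.1   39. ]
green [580.  399.3] [  493   334   147   130 11131] z39: [580.2 111.4  39. ]
green [552.8 435.6] [545 428  16  16  79] z39: [592.3  29.1  39. ]
green [573.3 448.6] [567 445  13   8  36] z39: [618.2  33.6  39. ]

green [292.9  16.9] [ 267    0   71   42 1730] z39: [-1840.   1240.1    39. ]
green [602.  138.7] [  562     0    78   283 17118] z39: [  97.4 1022.1   39. ]
green [240.1  47.3] [204  30  63  32 517] z39: [-1393.8   660.1    39. ]
green [263.6  66.8] [ 225   40   64   66 1139] z39: [-1066.9   587.7    39. ]
green [286.1  44.5] [283  41   9   8  35] z39: [-1325.7   861.5    39. ]
green [250.8 130.4] [ 229   91   45   72 2093] z39: [-517.2  216.3   39. ]
green [470.3 211. ] [468 201   5  22  58] z39: [154.4 386.2  39. ]
green [271.2 235.3] [264 232  16   8  33] z39: [-10. -25.  39.]
green [286.4 252.9] [282 248  10  11  69] z39: [ 58.7 -32.8  39. ]
green [238.2 272. ] [230 268  17   9 111] z39: [  59.5 -138.2   39. ]
green [572.5 397. ] [ 493  289  147  175 9092] z39: [572.  106.4  39. ]
green [236.3 301.2] [229 297  13  10  43] z39: [ 129.2 -179.7   39. ]
green [238.2 318.3] [231 313  12  10  69] z39: [ 168.5 -197.2   39. ]
```

send_rows(
  motion=[-1,0,0,0,0,0,-3,0,0,0,0,0,-6,0,0,0,0,0,-9,0,0,0,0,0,-12,0,0,0,0,0,-15,0,0,0,0,0,-18,0,0,0,0,0,-21,0,0,0,0,0,-23,0,0,0,0,0,-25,0,0,0,0,0,-27,0,0,0,0,0,-28,0,0,0,0,0],
)

```text
time_s: 8.07
position: [0.5674, 0.1234, 0.0313]
orientation: [[0.091, 0.996, -0.0], [0.996, -0.091, -0.0], [-0.0, -0.0, -1.0]]
contact_force: [-0.3, 0.8, -1.1]
gripper_width: 0.0002
grasp_force: 0.0
```

send_rows(
  motion=[-1,0,0,0,0,0,-2,0,0,0,0,0,-3,0,0,0,0,0,-4,0,0,0,0,0,-5,0,0,0,0,0,-6,0,0,0,0,0,-7,0,0,0,0,0,-8,0,0,0,0,0,-9,0,0,0,0,0,-9.5,0,0,0,0,0,-10,0,0,0,0,0,-10,0,0,0,0,0],
)

```text
time_s: 9.07
position: [0.5664, 0.1136, 0.0313]
orientation: [[0.091, 0.996, -0.0], [0.996, -0.091, -0.0], [-0.0, -0.0, -1.0]]
contact_force: [-0.6, -0.6, -0.7]
gripper_width: 0.0002
grasp_force: 0.0
```

```bash
python3 -c "
from h import *
rel(W(0,-11,31));capy(snap('scene','s4.png')[:, :])" | grep -E "t |shift|z39: \[ ?5[0-9]"
```

```text
t 9.07 jig [ -0.2 -25.5  31.3] F [-0.6 -0.6 -0.7]
shift [-14.5  -0.2   0.3] rot [-0.  0. -0.]
green [302.6 246.5] [298 242  10  10  68] z39: [58.6  4.9 39. ]
green [575.6 391.9] [ 493  281  147  183 9850] z39: [569.4 118.1  39. ]
```

send_rows(
  motion=[-1,0,0,0,0,0,-2,0,0,0,0,0,-3,0,0,0,0,0,-4,0,0,0,0,0,-5,0,0,0,0,0,-6,0,0,0,0,0,-7,0,0,0,0,0,-8,0,0,0,0,0,-8.5,0,0,0,0,0,-9,0,0,0,0,0,-9,0,0,0,0,0,-9,0,0,0,0,0],
)

```text
time_s: 10.12
position: [0.5656, 0.1047, 0.0312]
orientation: [[0.091, 0.996, -0.0], [0.996, -0.091, -0.0], [-0.0, -0.0, -1.0]]
contact_force: [-0.2, 0.2, -0.5]
gripper_width: 0.0002
grasp_force: 0.0
```

send_rows(
  motion=[3,0,0,0,0,0,13,0,0,0,0,0,30,0,-10,0,0,0,50,0,-30,0,0,0,75,0,-55,0,0,0,100,0,-80,0,0,0,120,0,-105,0,0,0,130,0,-130,0,0,0,130,0,-145,0,0,0,130,0,-150,0,0,0,130,0,-150,0,0,0,130,0,-150,0,0,0],
)

```text
time_s: 11.12
position: [0.5769, 0.2342, 0.1804]
orientation: [[0.091, 0.996, -0.001], [0.996, -0.091, -0.0], [-0.0, -0.001, -1.0]]
contact_force: [-0.3, -0.2, -0.3]
gripper_width: 0.0004
grasp_force: 0.0
```

```bash
python3 -c "
from h import *
rel(W(0,-11,31));capy(snap('scene','s5.png')[:, :]);edges(snap('top','t5.png'),cam('top'))
w=snap('wrist','w5.png');c=cam('wrist');print([np.round(proj(c,W(a,b,z))) for a,b,z in((0,20,19),(-62,20,30),(62,20,30),(0,20,39))])
cv2.imwrite('pics/c5.png',np.hstack([cv2.resize(cv2.imread('pics/t5.png')[150:260,265:375],(400,400)),cv2.resize(w[240:480,200:440],(400,400))]))" | grep -vE "z39: \[ ?-?[0-9]{3}"
```

```text
t 11.12 jig [   0.3 -146.6  180.4] F [-0.3 -0.2 -0.3]
shift [-135.5    0.5  149.5] rot [-0.001  0.    -0.   ]
green [282.7 218.9] [278 217  10   5  27] z39: [-50.5  28.3  39. ]
green [288.  230.7] [284 225  13  15  38] z39: [-5.4 12.4 39. ]
green [306.3 245. ] [302 240  10  11  69] z39: [58.3 13.9 39. ]
green [238.2 272.2] [230 268  17  10 110] z39: [  59.9 -138.3   39. ]
-40 [(-3.5, 26), (34.5, -37)]
-30 [(-4.0, 57), (5.0, -60), (23.5, 43), (37.0, -44)]
-20 [(-4.0, 82), (8.0, -33), (20.5, -38), (36.5, -61)]
-10 [(-4.5, 87), (13.0, -33), (20.0, -47), (36.5, -41)]
0 [(19.5, -26), (24.0, 34), (36.5, -49)]
10 [(-4.0, 42), (36.5, -52)]
[array([319., 403.]), array([393., 412.]), array([246., 412.]), array([319., 419.])]
```

View pics/c5.png

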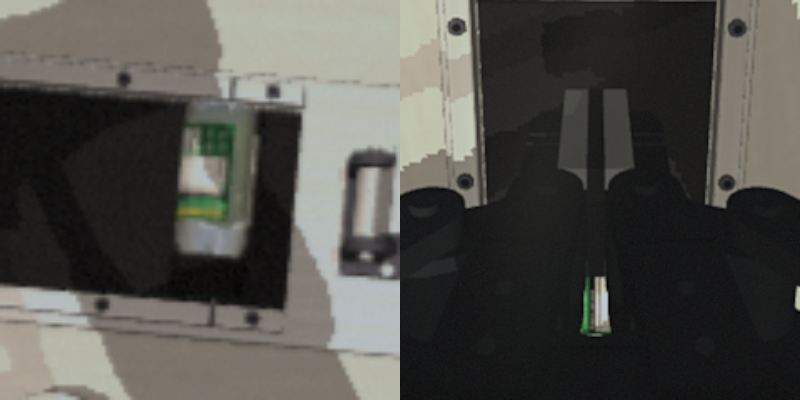

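The jar's edges in the top view are -4.0 and 36.5 (40.5 wide, square), so the centre is at 16.25, 3.75 mm short. Jar minus TCP has been a steady 32.85, so I repeat the same slow push to 3.75 mm beyond.

send_rows(
  motion=[-15,0,10,0,0,0,-40,0,30,0,0,0,-65,0,55,0,0,0,-85,0,80,0,0,0,-98,0,105,0,0,0,-105,0,125,0,0,0,-110,0,140,0,0,0,-114,0,148,0,0,0,-118,0,150,0,0,0,-121,0,150,0,0,0,-123,0,150,0,0,0,-124,0,150,0,0,0],
)

```text
time_s: 12.27
position: [0.5673, 0.1106, 0.0326]
orientation: [[0.091, 0.996, 0.002], [0.996, -0.091, 0.0], [0.001, 0.002, -1.0]]
contact_force: [0.9, -0.1, 0.1]
gripper_width: 0.0002
grasp_force: 0.0
```

send_rows(
  motion=[-1,0,0,0,0,0,-2,0,0,0,0,0,-3,0,0,0,0,0,-4,0,0,0,0,0,-5,0,0,0,0,0,-6,0,0,0,0,0,-7,0,0,0,0,0,-8,0,0,0,0,0,-9,0,0,0,0,0,-9.5,0,0,0,0,0,-9.7,0,0,0,0,0,-9.7,0,0,0,0,0],
)

```text
time_s: 13.27
position: [0.5653, 0.1009, 0.0313]
orientation: [[0.091, 0.996, -0.0], [0.996, -0.091, -0.0], [-0.0, -0.0, -1.0]]
contact_force: [-0.5, 0.3, -0.4]
gripper_width: -0.0001
grasp_force: 0.0
```

send_rows(
  motion=[3,0,0,0,0,0,13,0,0,0,0,0,30,0,-10,0,0,0,50,0,-30,0,0,0,75,0,-55,0,0,0,100,0,-80,0,0,0,120,0,-105,0,0,0,130,0,-130,0,0,0,130,0,-145,0,0,0,130,0,-160,0,0,0,130,0,-180,0,0,0,130,0,-200,0,0,0],
)

```text
time_s: 14.27
position: [0.5765, 0.2316, 0.2317]
orientation: [[0.09, 0.996, -0.001], [0.996, -0.09, -0.0], [-0.0, -0.001, -1.0]]
contact_force: [0.9, 0.2, 0.1]
gripper_width: 0.0
grasp_force: 0.0
```

```bash
python3 -c "
from h import *
rel(W(0,-11,31));capy(snap('scene','s6.png')[:, :]);edges(snap('top','t6.png'),cam('top'),(-35,-30,-25,-20,-15,-10,0,10,20))
" | grep -vE "z39: \[ ?-?[0-9]{3}"
```

```text
t 14.27 jig [   0.5 -143.9  231.7] F [0.9 0.2 0.1]
shift [-132.9    0.6  200.7] rot [-0.001  0.     0.   ]
green [285.5 217.6] [282 216   8   5  22] z39: [-51.4  36.1  39. ]
green [289.6 230. ] [284 225  16  13  38] z39: [-5.6 16.5 39. ]
green [307.9 244.4] [304 240   9  10  62] z39: [58.5 17.7 39. ]
green [238.2 272.2] [230 268  17  10 110] z39: [  59.8 -138.3   39. ]
-35 [(-0.5, 56), (12.5, -70), (30.5, 31), (39.5, -44)]
-30 [(0.0, 54), (12.0, -59), (19.0, -30), (30.5, 28), (40.0, -44)]
-25 [(0.5, 48), (12.0, -45), (20.0, -40), (30.0, 30), (40.5, -47)]
-20 [(-0.5, 66), (22.5, -56), (40.5, -54)]
-15 [(-0.5, 82), (25.0, -56), (40.5, -49)]
-10 [(-0.5, 85), (27.5, -73), (41.0, -48)]
0 [(40.5, -49)]
10 [(-0.5, 45), (41.0, -52)]
20 [(0.0, 45), (37.5, -48)]
```

The jar is now at edges -0.25 / 40.4, so its centre is at 20.1 mm, on the line. Next is the keeper: I go over the top of it and come down behind the tab.

send_rows(
  motion=[-10,0,-20,0,0,0,-35,0,-35,0,0,0,-70,0,-40,0,0,0,-105,0,-40,0,0,0,-140,0,-40,0,0,0,-175,0,-40,0,0,0,-210,0,-40,0,0,0,-245,0,-40,0,0,0,-280,0,-40,0,0,0,-310,0,-40,0,0,0,-332,0,-40,0,0,0,-344,0,-40,0,0,0],
)

```text
time_s: 15.37
position: [0.5452, -0.1141, 0.2701]
orientation: [[0.093, 0.996, -0.001], [0.996, -0.093, -0.0], [-0.0, -0.001, -1.0]]
contact_force: [0.2, 1.3, -0.0]
gripper_width: -0.0001
grasp_force: 0.0
```

send_rows(
  motion=[-2,0,0,0,0,0,-2,0,10,0,0,0,-2,0,30,0,0,0,-2,0,55,0,0,0,-2,0,80,0,0,0,-2,0,95,0,0,0,-2,0,103,0,0,0,-2,0,106,0,0,0,-2,0,106,0,0,0],
)

```text
time_s: 16.12
position: [0.5454, -0.1128, 0.1644]
orientation: [[0.09, 0.996, -0.001], [0.996, -0.09, 0.001], [0.001, -0.001, -1.0]]
contact_force: [-1.0, 0.4, 0.5]
gripper_width: -0.0001
grasp_force: 0.0
```

```bash
python3 -c "
from h import *
rel(W(0,185,165))
s=snap('scene','s7.png');t=snap('top','t7.png')
cv2.imwrite('pics/c7.png',np.hstack([cv2.resize(s[100:280,240:400],(400,450)),cv2.resize(t[150:250,300:420],(400,333))[:333].copy() if 0 else cv2.resize(t[140:275,300:420],(400,450))]))
th=np.r_[np.arange(2.05,0,-.1),0]
for a in th:
  if a>1.57: yy=98-131*np.cos(a)+4*np.sin(a)
  else: yy=98-120*np.cos(a)+4*np.sin(a)
  z=69+120*np.sin(a)+4*np.cos(a)
  if a>1.57: z=69+116*np.sin(a)
  print(round(a,2),'TCPy',round(yy+12.9,1),'z',round(z,1))
"
```

```text
t 16.12 jig [2.000e-01 2.019e+02 1.644e+02] F [-1.   0.4  0.5]
shift [16.9  0.2 -0.6] rot [-0.001 -0.001  0.001]
2.05 TCPy 174.8 z 171.9
1.95 TCPy 163.1 z 176.8
1.85 TCPy 150.8 z 180.5
1.75 TCPy 138.2 z 183.1
1.65 TCPy 125.3 z 184.6
1.55 TCPy 112.4 z 189.1
1.45 TCPy 100.4 z 188.6
1.35 TCPy 88.5 z 187.0
1.25 TCPy 76.9 z 184.1
1.15 TCPy 65.5 z 180.2
1.05 TCPy 54.7 z 175.1
0.95 TCPy 44.4 z 168.9
0.85 TCPy 34.7 z 161.8
0.75 TCPy 25.8 z 153.7
0.65 TCPy 17.8 z 144.8
0.55 TCPy 10.7 z 135.1
0.45 TCPy 4.6 z 124.8
0.35 TCPy -0.5 z 113.9
0.25 TCPy -4.4 z 102.6
0.15 TCPy -7.2 z 90.9
0.05 TCPy -8.8 z 79.0
0.0 TCPy -9.1 z 73.0
```

View pics/c7.png

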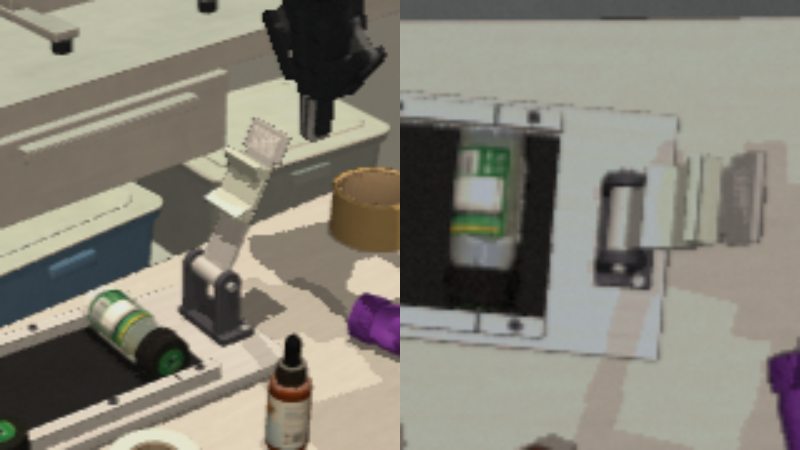

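The fingers hang behind the tab (scene collage (318,115)), clear of everything, and the jar sits on the line. I start pushing along the computed arc.

send_rows(
  motion=[-4,0,-2,0,0,0,-11,0,-5,0,0,0,-18,0,-7,0,0,0,-23,0,-7.5,0,0,0,-27,0,-7.5,0,0,0,-30,0,-9,0,0,0,-33,0,-10,0,0,0,-36,0,-11.5,0,0,0,-39,0,-12.5,0,0,0,-42.5,0,-13.5,0,0,0,-46,0,-15,0,0,0,-50,0,-16,0,0,0],
)

```text
time_s: 17.22
position: [0.5411, -0.1641, 0.1814]
orientation: [[0.091, 0.996, 0.0], [0.996, -0.091, 0.0], [0.0, -0.0, -1.0]]
contact_force: [0.2, -0.1, 0.7]
gripper_width: -0.0001
grasp_force: 0.0
```

send_rows(
  motion=[-4,0,-1,0,0,0,-8,0,-1.7,0,0,0,-12,0,-2.4,0,0,0,-16,0,-3,0,0,0,-20,0,-3.5,0,0,0,-24,0,-3.9,0,0,0,-28,0,-4.6,0,0,0,-32,0,-5.6,0,0,0,-36,0,-6.8,0,0,0,-40,0,-8,0,0,0,-44,0,-8,0,0,0,-48,0,-8,0,0,0],
)

```text
time_s: 18.22
position: [0.5368, -0.2121, 0.1895]
orientation: [[0.091, 0.996, 0.0], [0.996, -0.091, -0.0], [-0.0, 0.0, -1.0]]
contact_force: [0.7, -1.0, -0.3]
gripper_width: 0.0001
grasp_force: 0.0
```

```bash
python3 -c "
from h import *
rel(W(0,185,165))
s=snap('scene','s8.png')
cv2.imwrite('pics/c8.png',cv2.resize(s[100:280,220:400],(540,540)))
"
```

```text
t 18.22 jig [-2.000e-01  3.016e+02  1.895e+02] F [ 0.7 -1.  -0.3]
shift [116.6  -0.2  24.4] rot [ 0.  0. -0.]
```

View pics/c8.png

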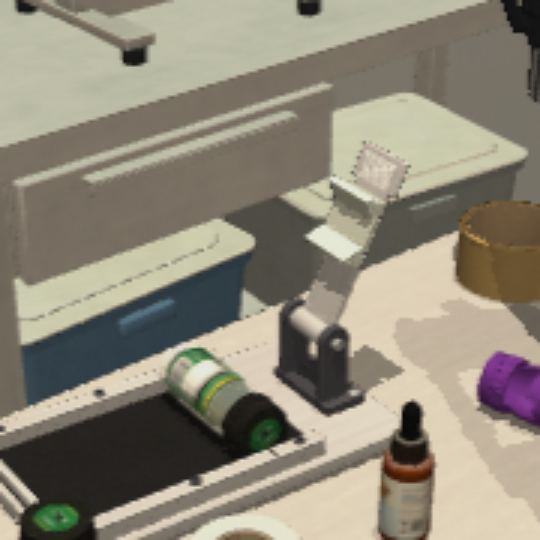

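I had the sign wrong: tool +x is jig -y, so the fingers moved away. They touched nothing; the keeper and jar are unchanged. I go back and push the right way.

send_rows(
  motion=[8,0,4,0,0,0,28,0,12,0,0,0,54,0,17.5,0,0,0,80,0,17.5,0,0,0,102,0,17.5,0,0,0,115,0,17.5,0,0,0,121,0,17.5,0,0,0,124,0,17.5,0,0,0,127,0,17.5,0,0,0,130,0,16.5,0,0,0,133,0,15,0,0,0,136,0,14,0,0,0],
)

```text
time_s: 19.27
position: [0.5491, -0.077, 0.1755]
orientation: [[0.092, 0.996, -0.0], [0.996, -0.092, -0.001], [-0.001, 0.0, -1.0]]
contact_force: [0.1, -2.4, -0.1]
gripper_width: -0.0003
grasp_force: 1.1
```

send_rows(
  motion=[3.5,0,-1.5,0,0,0,7,0,-3,0,0,0,10.5,0,-4,0,0,0,14,0,-5,0,0,0,17.5,0,-5.8,0,0,0,21,0,-6.5,0,0,0,24.5,0,-7.2,0,0,0,28,0,-7.8,0,0,0,31.5,0,-8.3,0,0,0,35,0,-8.8,0,0,0,38.5,0,-9.2,0,0,0,42,0,-9.5,0,0,0],
)

```text
time_s: 20.27
position: [0.553, -0.034, 0.1848]
orientation: [[0.091, 0.996, -0.0], [0.996, -0.091, 0.0], [0.0, -0.0, -1.0]]
contact_force: [0.0, -2.3, 1.6]
gripper_width: -0.0
grasp_force: 0.9
```

send_rows(
  motion=[4,0,-1.5,0,0,0,8,0,-3,0,0,0,12,0,-4,0,0,0,16,0,-4,0,0,0,20,0,-3.7,0,0,0,24,0,-3.4,0,0,0,28,0,-3,0,0,0,32,0,-2.5,0,0,0,36,0,-1.8,0,0,0,40,0,-1,0,0,0,44,0,0,0,0,0,48,0,1.2,0,0,0],
)

```text
time_s: 21.27
position: [0.5575, 0.0139, 0.1837]
orientation: [[0.091, 0.996, 0.0], [0.996, -0.091, 0.0], [0.0, 0.0, -1.0]]
contact_force: [-0.5, -1.6, 1.1]
gripper_width: -0.0001
grasp_force: 0.8
```

```bash
python3 -c "
from h import *
rel(W(0,54.7,175.1))
s=snap('scene','s9.png');capy(s)
" | grep -vE "z39: \[ ?-?[0-9]{3}"
```

```text
t 21.27 jig [ -0.3  74.6 183.7] F [-0.5 -1.6  1.1]
shift [19.9 -0.3  8.6] rot [ 0. -0. -0.]
green [285.5 217.6] [282 216   8   5  22] z39: [-51.4  36.1  39. ]
green [289.6 230. ] [285 225  15  13  36] z39: [-5.6 16.6 39. ]
green [307.8 244.4] [303 239  11  11  68] z39: [58.3 17.5 39. ]
green [238.2 272.1] [230 268  17  10 111] z39: [  59.7 -138.3   39. ]
```

send_rows(
  motion=[3,0,1,0,0,0,6.1,0,2.2,0,0,0,9.1,0,3.5,0,0,0,12.8,0,5.1,0,0,0,16.4,0,6.8,0,0,0,19.9,0,8.6,0,0,0,23.4,0,10.6,0,0,0,26.8,0,12.7,0,0,0,30.2,0,14.8,0,0,0,33.5,0,17.1,0,0,0,36.7,0,19.4,0,0,0,39.9,0,21.9,0,0,0],
)

```text
time_s: 22.32
position: [0.561, 0.0535, 0.1615]
orientation: [[0.091, 0.996, 0.0], [0.996, -0.091, 0.0], [0.0, 0.0, -1.0]]
contact_force: [1.0, -0.0, 1.5]
gripper_width: 0.0003
grasp_force: 0.7
```

send_rows(
  motion=[3,0,2.7,0,0,0,6,0,5.4,0,0,0,8.9,0,8.1,0,0,0,11.6,0,11,0,0,0,14.3,0,14,0,0,0,16.9,0,17,0,0,0,19.3,0,20.2,0,0,0,21.7,0,23.4,0,0,0,24,0,26.7,0,0,0,26.1,0,30.1,0,0,0,28.2,0,33.5,0,0,0,30.1,0,37,0,0,0],
)

```text
time_s: 23.32
position: [0.5637, 0.0834, 0.1243]
orientation: [[0.091, 0.996, -0.0], [0.996, -0.091, 0.0], [0.0, -0.0, -1.0]]
contact_force: [0.6, 1.2, 1.4]
gripper_width: 0.0003
grasp_force: 0.7
```

```bash
python3 -c "
from h import *
rel(W(0,4.6,124.8))
s=snap('scene','s10.png');capy(s)
" | grep -vE "z39: \[ ?-?[0-9]{3}"
```

```text
t 23.32 jig [ -0.2   4.8 124.3] F [0.6 1.2 1.4]
shift [ 0.2 -0.2 -0.5] rot [-0. -0. -0.]
green [285.  217.7] [282 216   7   5  19] z39: [-51.6  34.9  39. ]
green [289.6 229.9] [285 225  14  13  34] z39: [-6.  16.9 39. ]
green [307.8 244.5] [303 240  11  10  66] z39: [58.5 17.4 39. ]
green [238.2 272.1] [230 268  17  10 111] z39: [  59.7 -138.3   39. ]
```

send_rows(
  motion=[1.8,0,3.6,0,0,0,3.6,0,7.2,0,0,0,5.2,0,10.8,0,0,0,6.6,0,14.5,0,0,0,7.9,0,18.2,0,0,0,9.1,0,22,0,0,0,10.1,0,25.8,0,0,0,11,0,29.7,0,0,0,11.7,0,33,0,0,0,12.2,0,36,0,0,0,12.5,0,38,0,0,0,12.7,0,40,0,0,0],
)

```text
time_s: 24.37
position: [0.5649, 0.0959, 0.0844]
orientation: [[0.091, 0.996, 0.0], [0.996, -0.091, 0.0], [0.0, 0.0, -1.0]]
contact_force: [-1.5, 1.1, 1.1]
gripper_width: 0.0001
grasp_force: 0.6
```

send_rows(
  motion=[0.3,0,1.5,0,0,0,0.5,0,3,0,0,0,0.7,0,4.5,0,0,0,0.8,0,6,0,0,0,1,0,7.5,0,0,0,1,0,8.7,0,0,0,1,0,9.7,0,0,0,1,0,10.5,0,0,0,1,0,11,0,0,0,1,0,11.5,0,0,0],
)

```text
time_s: 25.2
position: [0.5649, 0.0968, 0.0732]
orientation: [[0.091, 0.996, 0.0], [0.996, -0.091, 0.0], [0.0, 0.0, -1.0]]
contact_force: [-1.1, 0.5, 3.8]
gripper_width: -0.0
grasp_force: 2.2
```

```bash
python3 -c "
from h import *
rel(W(0,-9,73))
s=snap('scene','s11.png');capy(s)
" | grep -vE "z39: \[ ?-?[0-9]{3}"
```

```text
t 25.2 jig [-0.2 -8.7 73.2] F [-1.1  0.5  3.8]
shift [ 0.3 -0.2  0.2] rot [ 0. -0. -0.]
green [307.7 244.5] [303 240  11  10  67] z39: [58.5 17.3 39. ]
green [238.2 272.1] [230 268  17  10 112] z39: [  59.6 -138.3   39. ]
```

send_rows(
  motion=[0,0,0.3,0,0,0,0,0,0.6,0,0,0,0,0,0.9,0,0,0,0,0,0.9,0,0,0,0,0,0.9,0,0,0],
)

```text
time_s: 25.67
position: [0.5651, 0.0968, 0.0731]
orientation: [[0.091, 0.996, 0.0], [0.996, -0.091, 0.0], [0.0, 0.0, -1.0]]
contact_force: [-2.1, 0.5, 6.0]
gripper_width: 0.0003
grasp_force: 3.2
```

send_rows(
  motion=[0,0,0.5,0,0,0,0,0,1,0,0,0,0,0,1.5,0,0,0,0,0,2,0,0,0,0,0,2.5,0,0,0,0,0,2.5,0,0,0,0,0,2.5,0,0,0],
)

```text
time_s: 26.25
position: [0.5652, 0.0968, 0.0728]
orientation: [[0.091, 0.996, 0.0], [0.996, -0.091, 0.0], [0.0, 0.0, -1.0]]
contact_force: [-8.6, -0.7, 19.3]
gripper_width: 0.0003
grasp_force: 9.5
```

The force climbs to 19 N with no further travel at z = 73 mm, so the keeper is on its stop. I lift straight off and look.

send_rows(
  motion=[0,0,-4,0,0,0,0,0,-10,0,0,0,0,0,-25,0,0,0,10,0,-50,0,0,0,35,0,-80,0,0,0,65,0,-110,0,0,0,100,0,-130,0,0,0,130,0,-140,0,0,0,150,0,-140,0,0,0,160,0,-140,0,0,0,160,0,-140,0,0,0,160,0,-140,0,0,0],
)

```text
time_s: 27.25
position: [0.5787, 0.2555, 0.2084]
orientation: [[0.09, 0.996, -0.002], [0.996, -0.09, -0.002], [-0.002, -0.002, -1.0]]
contact_force: [-0.5, -0.7, -0.7]
gripper_width: -0.0001
grasp_force: 0.0
```

```bash
python3 -c "
from h import *
rel(W(0,-9,73))
s=snap('scene','s12.png');t=snap('top','t12.png');capy(s);edges(t,cam('top'),(-45,-40,-30,30))
print((proj(cam('top'),W(0,-33,69))-[265,150])*3.636,(proj(cam('scene'),W(0,-33,69))-[240,180])*4)
cv2.imwrite('pics/c12.png',np.hstack([cv2.resize(t[150:260,265:375],(400,400)),cv2.resize(s[180:280,240:340],(400,400))]))
" | grep -vE "z39: \[ ?-?[0-9]{3}"
```

```text
t 27.25 jig [   0.4 -167.9  208.4] F [-0.5 -0.7 -0.7]
shift [-158.7    0.6  135.7] rot [-0.002  0.002  0.001]
green [307.9 244.4] [304 240   9  10  60] z39: [58.5 17.6 39. ]
green [238.4 272. ] [231 268  16   9 109] z39: [  59.7 -137.9   39. ]
-45 [(0.0, 43), (38.0, -31)]
-40 [(-0.5, 30), (38.5, -35)]
-30 [(0.0, 33), (15.5, 26), (41.0, -44)]
30 [(3.0, 28), (35.5, -42)]
[119.50489646 181.04563359] [119.54851579 184.92685036]
```

View pics/c12.png

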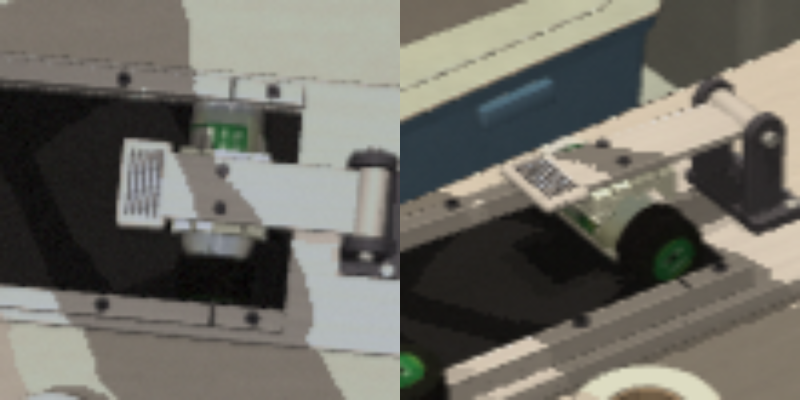

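The keeper is level: its end is at (119,181) top and (119,185) scene, as predicted for fully down. The saddle straddles the jar, which is still at y≈20, and the arm is clear. I hand the job in.

```bash
python3 -c "
from station import env
print(env.job_done())"
```

```text
the job is handed in; nothing more can be done
None
```

The job is handed in: the jar was rolled onto the white line (measured within about 0.5 mm) and lay still while the keeper stood open. The keeper was then pushed fully down over it, and the robot was clear at hand-in (27 s of the 69 s used).

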